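# Edge a flat plate off a stack and wedge it fast in the holding board

### The arm

A 6-joint arm with a two-finger parallel gripper is mounted at the origin on a cart in front of the work surface, level with it; the furniture and walls round the work are solid. World frame = base frame: x ahead of the robot, y to its left, z up, the work surface at z = 0. Lengths are in m, angles in degrees, forces in N, time in s.
With the tool pointing down it reaches from about 0.35 to 0.775 m from the base axis. Payload 7.3 kg.
Tool frame: the origin (TCP) lies at the very end of the fingers, on their centre line; the grasp point (between the pads) lies 19 mm behind it; z points along the fingers, y is the line along which they close (so a half turn about z gives the same grasp; the last joint's range is limited). The gripper opens to 92 mm and grips with 3 to 60 N. Pads are 19 mm wide; open, the fingers measure 130 mm over their backs; the gripper's body (75 mm by 190 mm) begins 47 mm behind the grasp point.
Start: joints at [58.556, 19.595, 87.324, -0, 73.075, -8.365], TCP at [0.206, 0.483, 0.227] pointing down, gripper open.
Joint ranges: [-145.02, 145.02], [-44.19, 115.74], [2.07, 154.8], [-57.11, 237.11], [16.16, 152.29], [-177.93, 177.93]. Speed limits (degrees/s): [147.25, 147.25, 180, 180, 180, 180].

### API

Orientations are given as [roll, pitch, yaw] about the fixed x, y, z axes, in that order (R = Rz(yaw) Ry(pitch) Rx(roll)).
In Python, from plant import manip, viewer, sensors gives the robot as it stands (manip), with the cameras (viewer) and the readings (sensors).
- The arm moves only by the shell command python3 steer.py 'ROWS' [FORCE]. ROWS is rows parted by semicolons, their numbers by spaces, 1 to 12 of them, each of 7 numbers: dx, dy, dz in m, then a rotation vector rx, ry, rz in degrees, then the finger opening in m; each row shifts and turns the commanded pose from where the row before left it, along the tool's axes as they then stand; what a row does not reach is not made up. A row lasts 1/8 s, in which the tool goes at most 0.0625 m and 10.7 degrees, less where a joint would pass 70% of its speed; a pose out of reach is approached as far as the arm can. The fingers move at their own pace and stop on an object; FORCE is the grip in N (left out, the last holds). Time passes only in rows, so rows that do not move let the fingers close. It prints the time, the measured TCP pose, the force, the opening and the grip force at its end.
- sensors.observe(): the state, without advancing time (a new reading comes with each control period).
- viewer.read_camera(name): name is "scene" or "side" or "wrist"; returns a dict with "image" (400x640x3 uint8, red, green, blue), "fx", "fy", "cx", "cy" (pixels), "rvec" (rotation vector, rad) and "tvec" (3), from world to camera coordinates, as OpenCV has them. Camera axes: x right, y down, z forward; pixel columns grow to the right and rows downward; lengths in m; the calibration is good to about 2 mm. The wrist camera is an equidistant fisheye: a pixel r from the principal point sees the ray r / f radians off the axis. A picture is of the moment at which its call begins. There is no depth.
- manip.sign_off(): hands the job in; it is judged then, once.
The state is a dict: "t": time; "joint_pos": joint angles; "joint_vel": joint speeds; "effort": joint torques, N m; "tcp_pos": TCP position; "orientation": TCP orientation; "ft_force": force on the tool from outside, world axes, zero at the start; "torque": the same for the moment, N m; "finger_gap": finger opening in m; "grasp_force": force on a finger pad.
Only numpy, scipy, OpenCV 4.12 (cv2) and the standard library are available. Lean on these libraries where they do the work, as an engineer would, in place of code of your own. Each camera call takes 0.05 s, during which the arm holds its last target. There are 200 camera calls.

### The job

The flat aluminium plate has to be held fast in the wedge board for deburring, but it lies flat on the stack of drawer fronts and is too thin to get hold of there. Press on it and draw it out over the stack's front edge, the one facing the robot, until its near end overhangs enough to pinch by its sides; then lay it flat in the wedge board with its far end up against the end stop and its long side along the fence, between fence and wedge. Last, tap or push the loose wedge forward by its wide end until it stops and grips the plate tight against the fence, then let go; do not drop the plate onto the bench, and leave the pencil beside it on the stack where it is.

Things in the scene. Friction and masses are not known exactly. Their poses are not given: they have to be found in the camera images.
- plate: Flat bare aluminium plate, 200 mm long (its x axis) x 60 mm wide (y) x 3 mm thick, about 0.1 kg, six small countersunk screw holes. Origin: centre of its underside. At the start it lies on the stack with its -x end (near end) nearest the robot, 10 to 35 mm inside the front edge, turned up to about 12 degrees to the stack.
- plate_near (a point): Middle of the plate's -x end face (100 mm from its centre), the end to be drawn out over the front edge and pinched across the 60 mm width. Pressed from above with 5 to 8 N behind this end, the plate follows the fingertips; it slides more easily on the stack than under them.
- pack_edge (a point): Middle of the front top edge (facing the robot, 67 mm above the bench) of the stack of drawer fronts: a block in slippery smooth film, 331 mm long x 215 wide x 67 high that stands firm on the right of the bench, its long side pointing away from the robot. Axes: y along the stack's length away from the robot, x to the right. What has negative y here hangs out in front of the stack.
- wedge_board: Wedge board, 18 mm plywood 185 x 160 mm, screwed to the bench, three wooden cleats on top. Origin: on the bench (z = 0) under the centre of the properly seated plate. x points to the end stop (robot's left), y to the tapered cleat (towards the robot). Seat of the plate: board top (z 18 mm), x -100 to 100, y -30 to 30 mm; the plate's +x end goes to the stop. All board points below share these axes.
- board_fence (a point): Middle of the fence's straight face (y = -30 mm in the board's frame), which the plate's long side is gripped against; the fence is 12 mm high above the board and runs from x = -10 to 118 mm.
- board_stop (a point): End stop: on its face (x = 100 mm in the board's frame), against which the plate's far end goes; it is 12 mm high above the board and spans y -54 to 22 mm.
- board_cleat (a point): Middle of the tapered cleat's face (64, 58 mm in the board's frame). The cleat is 14 mm high above the board, x about 10 to 120 mm; its face runs from y = 67 mm at x = 10 to y = 49 mm at x = 118 (1 in 6).
- board_front (a point): Middle of the seat at the board's front end (x = -55 mm), on its top. A seated plate's near 45 mm stick out free in front of it, 18 mm above the bench, so fingers can hold its sides there.
- wedge: Loose wooden wedge between seat and tapered cleat: 95 mm long (x), 18 thick, 39 wide at the butt (-x end), 23 at the nose. Origin: underside, mid length, 15 mm from its straight side (at y = -15 mm), which faces the plate; axes as the board's. Starts drawn back 44-56 mm, leaving the seat 5-7 mm wider than the plate. Self-locking.
- wedge_butt (a point): Centre of the wedge's wide butt face (the face to tap or push along +x of the board), 9 mm above its underside. With the plate seated the wedge is tight when its origin is at about x = 47 mm, y = 45 mm in the board's frame; a push of about 15 N drives it tight.
- pencil: Flat carpenter's pencil, 15 x 130 x 7 mm, on the stack along its left edge beside the plate. Origin: centre of its underside. To be left alone.

How it is judged (in metres and radians):
On the way, in this order (a step that is already met when the one before it is completed fails the run):
1. the plate, still lying flat on the stack, overhangs the stack's front edge by at least 30 mm (angle between plate's own z axis and vertical below 0.06 rad and y of plate_near in the frame of pack_edge below -0.03 m and z of plate in the frame of pack_edge between -0.005 and 0.004 m and y of plate in the frame of pack_edge above 0.005 m and height (world z) of plate above 0.06 m), for 0.2 s.
2. the plate lies flat on the wedge board between fence and wedge, its far end within 10 mm of the end stop (angle between plate's own z axis and vertical below 0.06 rad and z of plate in the frame of wedge_board between 0.015 and 0.022 m and x of plate in the frame of wedge_board between -0.01 and 0.004 m and y of plate in the frame of wedge_board between -0.004 and 0.01 m and angle between the x axis of plate and the x axis of wedge_board, either way round below 0.08 rad and x of wedge in the frame of wedge_board below 0.03 m), for 0.2 s.
At the end, for the whole second after the job is handed in: The plate lies flat on the wedge board with its far end against the end stop (within 4 mm) and its long side against the fence (within 3 mm), and the wedge, lying on the board, is driven forward so far that it presses on the plate with more than 3 N by itself; plate and wedge are at rest (angle between plate's own z axis and vertical below 0.06 rad and z of plate in the frame of wedge_board between 0.015 and 0.022 m and x of plate in the frame of wedge_board between -0.004 and 0.003 m and y of plate in the frame of wedge_board between -0.003 and 0.003 m and angle between the x axis of plate and the x axis of wedge_board, either way round below 0.035 rad and x of wedge in the frame of wedge_board above 0.036 m and z of wedge in the frame of wedge_board below 0.021 m and contact force between wedge and plate above 3 N and linear speed of each of plate, wedge below 0.01 m/s); the robot touches nothing.
It fails at once if the plate is dropped onto the bench or floor (height (world z) of plate below 0.01 m).
It fails at once if the pencil is moved more than 20 mm (distance of pencil from where it was at the start of the episode above 0.02 m).
It also fails if it takes over 61 s, if anything falls off the work surface, if the arm or the gripper's body presses on something with over 40 N, if the wrist force passes 120 N, or if a joint passes its speed limit or range.

## Working session

There is one attempt and no reset: what is moved stays moved. The work goes in short steps, Python scripts to look and compute and a shell command to move; the robot and the scene stay as the last step left them, time stands still between calls to the robot, and variables do not carry over. Pictures are saved under pics/ and viewed, at most 13 in all, crops included, and the job is handed in when it is done.

```bash
ls; mkdir -p pics; python3 - <<'E'
from plant import manip, viewer, sensors
import cv2
for n in ("scene","side","wrist"):
    c=viewer.read_camera(n); cv2.imwrite(f"pics/{n}0.png",c["image"][:,:,::-1])
    print(n,c["fx"],c["fy"],c["cx"],c["cy"],c["rvec"],c["tvec"])
print(sensors.observe())
E
```

```text
pics
plant.py
steer.py
scene 381.97011162538575 381.97011162538575 323.848437128819 203.47543945701017 [ 0.60556085  2.89254772 -0.74635506] [ 0.55162271 -0.03885154  0.95002852]
side 390.15202077111644 390.15202077111644 312.6547358031063 203.9121258811826 [ 1.0185073   2.2349016  -1.24569535] [ 0.46426719 -0.1102432   1.14763949]
wrist 309.70691628693146 309.70691628693146 319.63979396642327 197.3129963355455 [-2.40248103 -1.58839198 -0.23952499] [-0.52447842 -0.03747827  0.39118964]
{'t': 0.15, 'joint_pos': array([ 5.85580261e+01,  1.96263971e+01,  8.73621845e+01,  3.08722588e-04,
        7.30757725e+01, -8.36441439e+00]), 'joint_vel': array([ 0.04612049, -0.12920021, -0.0493892 ,  0.05472935, -0.03957503,
        0.06456305]), 'effort': array([ 1.28508131e-03, -4.31470191e+01, -2.44353032e+01,  7.17543927e-02,
        5.37073135e-02, -8.43173621e-05]), 'tcp_pos': array([0.20560597, 0.48274821, 0.22622757]), 'orientation': array([-1.79936373e+02, -9.65361457e-03,  1.56922345e+02]), 'ft_force': array([ 0.70632772,  1.46669129, -0.0143027 ]), 'torque': array([ 0.03856668, -0.00407362, -0.03248053]), 'grasp_force': 0.0, 'finger_gap': 0.09166114304677248}
```

View pics/scene0.png

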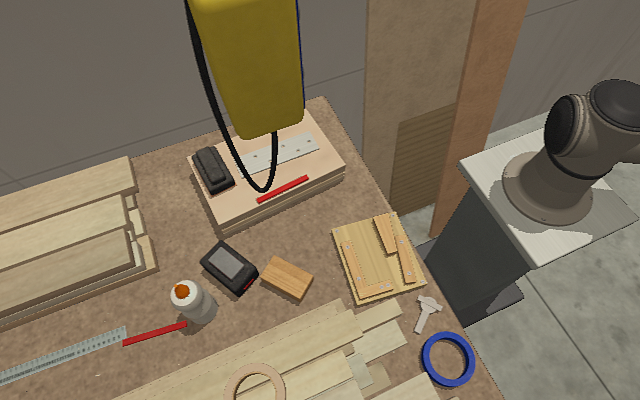

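View pics/side0.png

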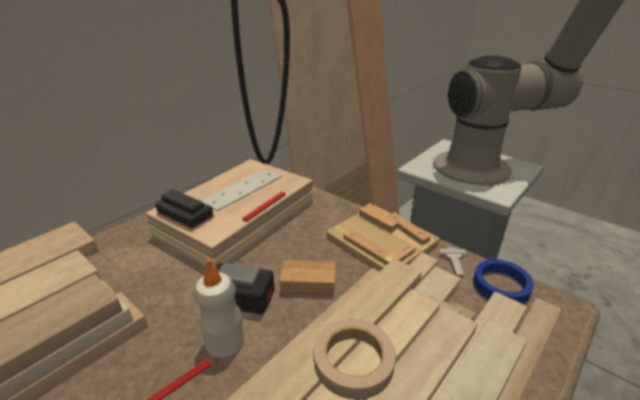

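The scene picture shows the stack with its front right corner near (345,165), the plate from about (240,165) to (318,142), the pencil at (283,189) and the wedge board around (378,258). The side picture shows the same objects, with the cable hanging clear at (265,160). I'll enlarge both.

```bash
python3 - <<'E'
import cv2
a=cv2.imread("pics/scene0.png")[115:310,180:440]; cv2.imwrite("pics/sc.png",cv2.resize(a,None,fx=3,fy=3,interpolation=cv2.INTER_CUBIC))
a=cv2.imread("pics/side0.png")[155:275,145:445]; cv2.imwrite("pics/sd.png",cv2.resize(a,None,fx=2.6667,fy=2.6667,interpolation=cv2.INTER_CUBIC))
E
```

```text
(no output)
```

View pics/sc.png

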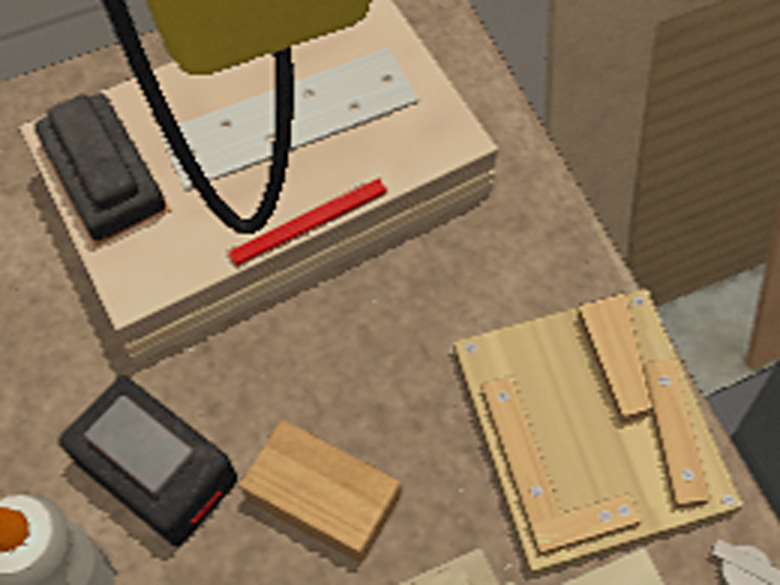

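View pics/sd.png

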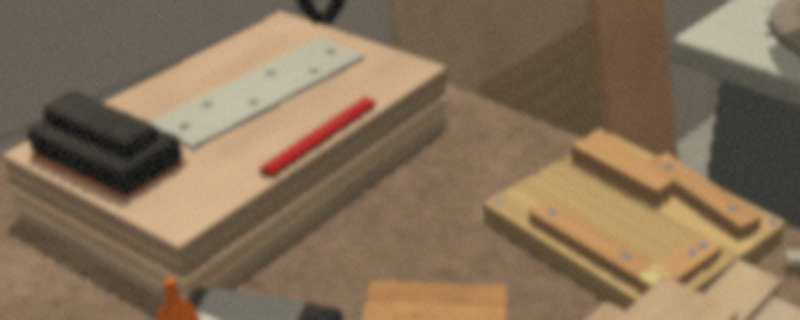

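The crops give these corners:
- **Plate, scene crop:** near corners (388,50) and (418,101), far-left corner (187,186).
- **Stack, scene crop:** front-left corner (497,152).
- **Board, scene crop:** corners (455,345), (648,290), (742,508) and (535,570).
- **Side crop:** the whole plate is visible, with corners (362,58), (320,38), (195,147) and (150,122).

I'll fit poses to these with the known sizes.

```bash
cat > h.py <<'E'
import numpy as np, cv2
from scipy.optimize import least_squares
from plant import manip, viewer, sensors
def proj(c,P):
    K=np.array([[c["fx"],0,c["cx"]],[0,c["fy"],c["cy"]],[0,0,1]])
    return cv2.projectPoints(np.asarray(P,float).reshape(-1,3),np.array(c["rvec"]),np.array(c["tvec"]),K,None)[0].reshape(-1,2)
def ray(c,uv,z):
    R=cv2.Rodrigues(np.array(c["rvec"]))[0]; C=-R.T@np.array(c["tvec"])
    d=R.T@np.array([(uv[0]-c["cx"])/c["fx"],(uv[1]-c["cy"])/c["fy"],1]); return C+d*(z-C[2])/d[2]
def rot(a): return np.array([[np.cos(a),-np.sin(a)],[np.sin(a),np.cos(a)]])
def place(p,L):
    L=np.asarray(L,float); return np.c_[L[:,:2]@rot(p[2]).T+p[:2],L[:,2]]
def fit(obs,p0):  # obs: list of (cam, local pts func/array, pixels)
    f=lambda p: np.concatenate([(proj(c,place(p,L(p) if callable(L) else L))-uv).ravel() for c,L,uv in obs])
    r=least_squares(f,p0,loss="soft_l1"); return r.x, f(r.x).reshape(-1,2)
E
cat > m1.py <<'E'
from h import *
S=viewer.read_camera("scene");D=viewer.read_camera("side")
s=lambda l:(np.array(l)+.5)/3-.5+[180,115]
d=lambda l:(np.array(l)+.5)/2.6667-.5+[145,155]
for n,c in(("scene",S),("side",D)):
    print(n,"cam at",-cv2.Rodrigues(c["rvec"])[0].T@c["tvec"])
# stack frame: x right, y away ; top z .067
st=[(S,[[-.1075,0,.067],[-.1075,.331,.067],[.1075,.331,.067]],s([(497,152),(117,329),(22,128)])),
    (D,[[-.1075,0,.067],[.1075,0,.067],[-.1075,.331,.067],[.1075,.331,.067]],d([(445,67),(282,12),(180,247),(5,155)]))]
p=ray(S,s((497,152)),.067);print(p,ray(S,s((117,329)),.067))
x,r=fit(st,[p[0],p[1]-.1,-1.57]);print("stack",x[:2],np.degrees(x[2]),"\n",r.round(1).tolist())
z=.07
pl=[(S,[[-.1,-.03,z],[-.1,.03,z],[.1,.03,z]],s([(388,50),(418,101),(187,186)])),
    (D,[[-.1,.03,z],[-.1,-.03,z],[.1,.03,z],[.1,-.03,z]],d([(362,58),(320,38),(195,147),(150,122)]))]
p=ray(S,s((290,118)),z);print(p)
x2,r=fit(pl,[p[0],p[1],0]);print("plate",x2[:2],np.degrees(x2[2]),"\n",r.round(1).tolist())
print("in stack frame",(place(x2,[[-.1,0,0],[0,0,0]])[:,:2]-x[:2])@rot(x[2]))
b=[(S,lambda p:[[-.055,p[3],.018],[-.055,p[3]+.16,.018],[.13,p[3]+.16,.018],[.13,p[3],.018],[-.01,-.03,.03],[.1,-.03,.03],[.1,.022,.03],[.01,.067,.032],[.118,.049,.032]],
 s([(455,345),(648,290),(742,508),(535,570),(512,376),(553,517),(632,496),(645,362),(677,505)]))]
p=ray(S,s((570,440)),.018);print(p)
x3,r=fit(b,[p[0],p[1],1.57,-.06]);print("board",x3[:2],np.degrees(x3[2]),x3[3],"\n",r.round(1).tolist())
# wedge tops z=.036: local straight y=-.015 ; butt x=-.0475
w=[ray(S,s(q),.036) for q in((580,308),(625,293),(650,410),(630,418))]
print("wedge corners in board",((np.array(w)[:,:2]-x3[:2])@rot(x3[2])).round(4).tolist())
E
python3 m1.py
```

```text
scene cam at [0.695936   0.23390146 0.81811639]
side cam at [1.07423548 0.34086256 0.52402749]
[ 0.44874766 -0.22201776  0.067     ] [ 0.76774491 -0.19282511  0.067     ]
stack [ 0.45248021 -0.32826643] -84.24315072143992 
 [[2.8, -0.8], [-0.9, 2.3], [-2.2, -0.8], [3.1, -1.5], [0.2, -1.9], [0.3, 0.4], [-2.2, -0.6]]
[ 0.58778999 -0.3173354   0.07      ]
plate [ 0.58732927 -0.31801606] 1.7934889503202223 
 [[0.1, -0.5], [0.2, -0.1], [-0.7, 1.7], [1.2, -1.2], [-0.0, -0.5], [-0.3, -0.2], [-0.4, 0.1]]
in stack frame [[-0.00358422  0.03543629]
 [ 0.00332764  0.13519714]]
[0.49197326 0.00155976 0.018     ]
board [ 0.48375228 -0.04344892] 83.12625014949049 -0.06079953264780186 
 [[-0.3, -1.1], [0.1, -0.6], [1.1, 0.1], [-0.7, 1.1], [-0.1, 0.2], [2.9, -0.6], [-0.3, -0.6], [-0.5, 0.8], [-0.0, 0.5]]
wedge corners in board [[-0.0463, 0.0369], [-0.0484, 0.0744], [0.0466, 0.0568], [0.0482, 0.0406]]
```

```bash
python3 - <<'E'
from h import *
S=viewer.read_camera("scene");D=viewer.read_camera("side")
def tri(u,v):
    P=[np.array([[c["fx"],0,c["cx"]],[0,c["fy"],c["cy"]],[0,0,1]])@np.c_[cv2.Rodrigues(c["rvec"])[0],c["tvec"]] for c in(S,D)]
    X=cv2.triangulatePoints(P[0],P[1],np.array(u,float),np.array(v,float)).ravel();return X[:3]/X[3]
print("cable",tri((262.5,190),(265,160)))
print(sensors.observe()["t"])
# direct corner estimates
d=lambda l:(np.array(l)+.5)/2.6667-.5+[145,155]
for q in((445,67),(282,12),(180,247),(5,155)):print(ray(D,d(q),.067).round(4))
E
python3 steer.py '0 0 -.02 0 0 10.5 .0; 0 0 0 0 0 10.5 0;0 0 0 0 0 10.5 0;0 0 0 0 0 10.5 0;0 0 0 0 0 10.5 0;0 0 0 0 0 10.5 0;0 0 0 0 0 10.5 0;0 0 0 0 0 10.5 0;0 0 0 0 0 10.5 0;0 0 0 0 0 10.5 0;0 0 0 0 0 10.5 0;0 0 0 0 0 10.5 0'
```

```text
cable [ 0.66140257 -0.14150534  0.22192805]
0.35
[ 0.4524 -0.222   0.067 ]
[ 0.4715 -0.4266  0.067 ]
[ 0.7707 -0.1896  0.067 ]
[ 0.7908 -0.3962  0.067 ]
t: 1.85
tcp_pos: [0.2058, 0.483, 0.2467]
orientation: [-180.0, -0.0, 30.6]
ft_force: [-0.1, 0.4, 0.8]
finger_gap: 0.0002
grasp_force: 0.0
```

```bash
python3 steer.py '0 0 0 0 0 9.6 0;0 0 0 0 0 9.6 0;0 0 0 0 0 9.6 0;.022 .054 0 0 0 0 0;.022 .054 0 0 0 0 0;.022 .054 0 0 0 0 0;.022 .054 0 0 0 0 0;.022 .054 0 0 0 0 0;.022 .054 0 0 0 0 0;.022 .054 0 0 0 0 0;.022 .054 0 0 0 0 0;.022 .054 0 0 0 0 0'
python3 - <<'E'
from h import *
c=viewer.read_camera("wrist");cv2.imwrite("pics/w1.png",c["image"][:,:,::-1])
E
```

```text
t: 3.35
tcp_pos: [0.4222, 0.0028, 0.247]
orientation: [-180.0, -0.1, 2.1]
ft_force: [1.3, 0.5, -0.4]
finger_gap: 0.0003
grasp_force: 0.0
```

View pics/w1.png

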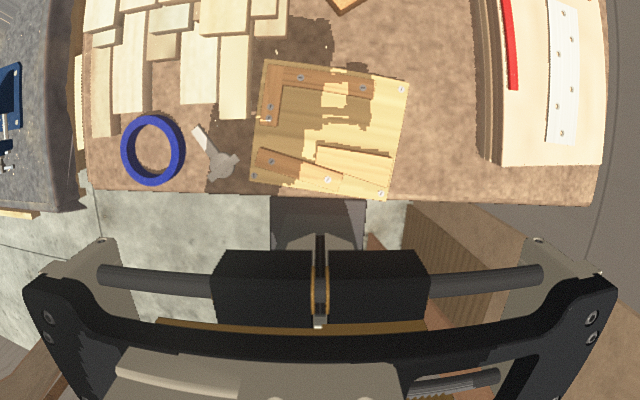

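The wrist picture shows the board corners at (267,59), (408,82), (381,200) and (250,183), and the plate's near end at (549,139) to (577,145). The stack's front-left corner is at about (501,166). I'll check these against the fit and move on to the plate.

```bash
cat >> h.py <<'E'
def wray(c,uv,z):
    R=cv2.Rodrigues(np.array(c["rvec"]))[0]; C=-R.T@np.array(c["tvec"])
    q=np.array([(uv[0]-c["cx"])/c["fx"],(uv[1]-c["cy"])/c["fy"]]); t=np.hypot(*q)
    d=R.T@np.r_[np.sin(t)*q/t,np.cos(t)]; return (C+d*(z-C[2])/d[2])[:2]
E
python3 - <<'E'
from h import *
c=viewer.read_camera("wrist")
B=np.array([0.48375,-0.04345]);a=np.radians(83.13)
for n,q,z in(("b .13 -.061",(267,59),.018),("b -.055 -.061",(408,82),.018),("b -.055 .099",(381,200),.018),("b .13 .099",(250,183),.018)):
    print(n,((wray(c,q,z)-B)@rot(a)).round(4))
for q,z in(((549,139),.07),((577,145),.07),((501,166),.067),((603,165),.067)):print(wray(c,q,z).round(4))
E
python3 steer.py '0 .05 0 0 0 0 0;0 .05 0 0 0 0 0;0 .05 0 0 0 0 0;0 .05 0 0 0 0 0;0 .05 0 0 0 0 0;.0 .05 0 0 0 0 0;0 .02 0 0 0 0 0; 0 0 0 0 0 0 0'
python3 - <<'E'
from h import *
c=viewer.read_camera("wrist");cv2.imwrite("pics/w2.png",c["image"][:,:,::-1])
E
```

```text
b .13 -.061 [ 0.1176 -0.0651]
b -.055 -.061 [-0.0604 -0.0655]
b -.055 .099 [-0.055   0.0928]
b .13 .099 [0.1195 0.0959]
[ 0.4931 -0.3062]
[ 0.4918 -0.3674]
[ 0.4499 -0.2311]
[ 0.4686 -0.4468]
t: 4.45
tcp_pos: [0.4334, -0.315, 0.2463]
orientation: [-179.9, 0.0, 2.1]
ft_force: [-0.2, -0.0, 1.0]
finger_gap: 0.0003
grasp_force: 0.0
```

View pics/w2.png

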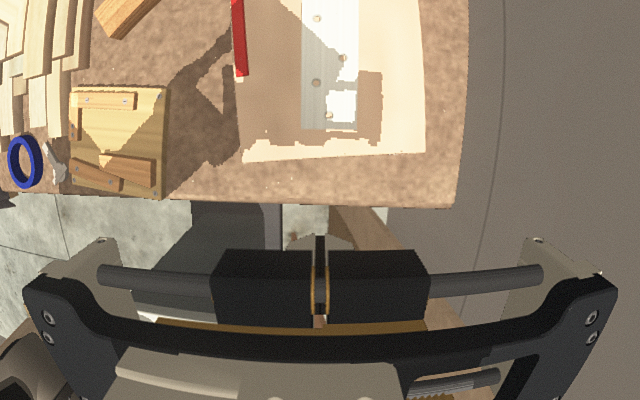

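The plate's near end is at (302,129) to (358,131), and the stack's front edge runs from (244,162) to (425,152).

```bash
python3 - <<'E'
from h import *
c=viewer.read_camera("wrist")
for q,z in(((302,129),.07),((358,131),.07),((301,40),.07),((244,162),.067),((425,152),.067)):print(wray(c,q,z).round(4))
E
python3 steer.py '.042 .002 .03 0 0 0 0;.042 0 .03 0 0 0 0;.042 0 .03 0 0 0 0;0 0 .03 0 0 0 0;0 0 .03 0 0 0 0;0 0 .01 0 0 0 0;0 0 0 0 0 0 0'
```

```text
[ 0.4865 -0.2928]
[ 0.4869 -0.3532]
[ 0.5836 -0.2884]
[ 0.4479 -0.2277]
[ 0.468  -0.4327]
t: 5.42
tcp_pos: [0.5596, -0.3114, 0.087]
orientation: [-180.0, 0.0, 2.2]
ft_force: [-0.2, 0.3, -0.1]
finger_gap: 0.0002
grasp_force: 0.0
```

```bash
python3 steer.py '0 .008 .008 0 0 0 0;0 0 .006 0 0 0 0;0 0 .002 0 0 0 0;0 0 .001 0 0 0 0;0 0 0 0 0 0 0'
```

```text
t: 6.05
tcp_pos: [0.5599, -0.3207, 0.0705]
orientation: [180.0, -0.0, 2.1]
ft_force: [-2.5, -0.4, 4.8]
finger_gap: 0.0008
grasp_force: 2.4
```

```bash
python3 steer.py '0 0 .001 0 0 0 0;0 0 .0005 0 0 0 0;0 0 0 0 0 0 0'; python3 steer.py '-.005 0 0 0 0 0 0;-.005 0 0 0 0 0 0;-.005 0 0 0 0 0 0'
```

```text
t: 6.42
tcp_pos: [0.5602, -0.3209, 0.0704]
orientation: [179.9, -0.1, 2.1]
ft_force: [-4.3, 2.2, 12.9]
finger_gap: 0.0002
grasp_force: 6.4
t: 6.8
tcp_pos: [0.5469, -0.3219, 0.0705]
orientation: [179.8, -0.3, 2.1]
ft_force: [2.6, 0.7, 8.0]
finger_gap: 0.0006
grasp_force: 4.4
```

```bash
python3 steer.py '-.007 0 0 0 0 0 0;-.007 0 0 0 0 0 0;-.007 0 0 0 0 0 0;-.007 0 0 0 0 0 0'; python3 steer.py '-.007 0 0 0 0 0 0;-.007 0 0 0 0 0 0;-.007 0 0 0 0 0 0;-.007 0 0 0 0 0 0;-.005 0 0 0 0 0 0;0 0 0 0 0 0 0;0 0 0 0 0 0 0'
python3 - <<'E'
import cv2;from plant import manip, viewer, sensors
c=viewer.read_camera("side");b=viewer.read_camera("wrist")
cv2.imwrite("pics/s3.png",cv2.vconcat([cv2.resize(c["image"][130:240,140:360,::-1],(640,320)),b["image"][:250,:,::-1]]))
E
```

```text
t: 7.3
tcp_pos: [0.5189, -0.3231, 0.0705]
orientation: [179.8, -0.3, 2.1]
ft_force: [3.0, -0.3, 9.0]
finger_gap: 0.0005
grasp_force: 4.6
t: 8.18
tcp_pos: [0.4854, -0.3245, 0.0704]
orientation: [179.8, -0.2, 2.1]
ft_force: [0.8, 0.2, 11.1]
finger_gap: 0.0003
grasp_force: 5.7
```

View pics/s3.png

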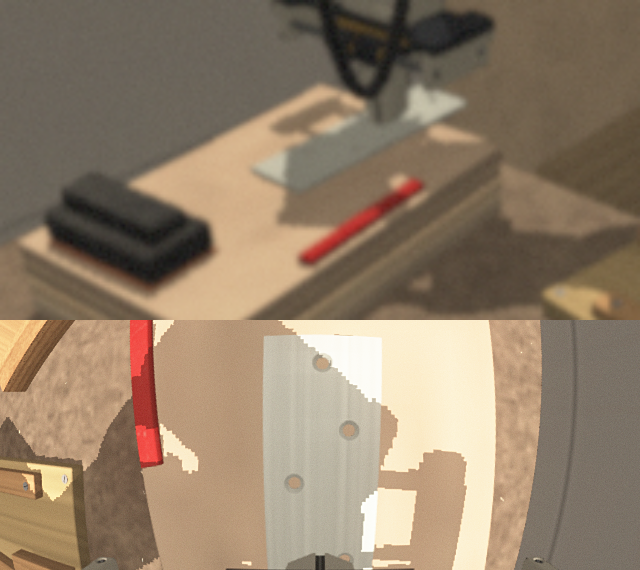

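The plate followed and overhangs in the side view. In the wrist picture its far end is at (263,16) to (381,17), and the pencil has not moved.

```bash
python3 - <<'E'
from h import *
c=viewer.read_camera("wrist")
a,b=wray(c,(263,16),.07),wray(c,(381,17),.07);e,f=wray(c,(265,160),.07),wray(c,(380,150),.07);print(a,b,e,f,np.hypot(*(a-b)))
E
python3 steer.py '0 0 -.02 0 0 0 .092 20;-.01 0 -.02 0 0 0 .092'
```

```text
[ 0.61265234 -0.29097597] [ 0.61457319 -0.35118351] [ 0.53650202 -0.29402378] [ 0.54407364 -0.35398626] 0.060238176103575465Traceback (most recent call last):
  File "steer.py", line 5, in <module>
    connect(sys.argv[1:4])
    ~~~~~~~^^^^^^^^^^^^^^^
ValueError: setting an array element with a sequence. The requested array has an inhomogeneous shape after 1 dimensions. The detected shape was (2,) + inhomogeneous part.
```

```bash
python3 steer.py '0 0 -.02 0 0 0 0;0 0 -.02 0 0 0 .092;-.017 .0006 0 0 0 0 .092;-.017 .0005 0 0 0 0 .092;-.017 .0005 0 0 0 0 .092;0 0 0 0 0 0 .092;0 0 0 0 0 0 .092' 20
python3 - <<'E'
from h import *
c=viewer.read_camera("side");b=viewer.read_camera("wrist")
cv2.imwrite("pics/s4.png",cv2.vconcat([cv2.resize(c["image"][140:210,200:340,::-1],(640,320)),b["image"][:280,:,::-1]]))
E
```

```text
t: 9.2
tcp_pos: [0.4333, -0.327, 0.1083]
orientation: [180.0, -0.0, 2.1]
ft_force: [0.9, -0.2, -0.4]
finger_gap: 0.0559
grasp_force: 0.0
```

View pics/s4.png

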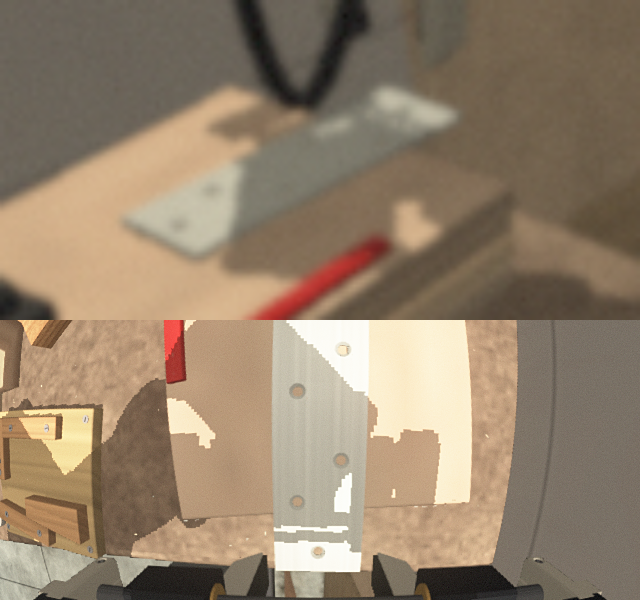

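The overhang is plain: the near end is at wrist row 251 (columns 275 to 360) and the stack edge at about row 196. The plate is centred between the pads. I'll wait for the fingers to open before going down.

```bash
python3 - <<'E'
from h import *
c=viewer.read_camera("wrist")
for q,z in(((275,251),.07),((360,251),.07),((182,198),.067),((270,196),.067),((470,182),.067)):print(wray(c,q,z).round(4))
B=np.array([0.48375,-0.04345]);a=np.radians(83.13)
print(((wray(c,(102,84),.018)-B)@rot(a)).round(4),((wray(c,(102,236),.018)-B)@rot(a)).round(4))
E
python3 steer.py '0 0 0 0 0 0 .092;0 0 0 0 0 0 .092;0 0 0 0 0 0 .092;0 0 0 0 0 0 .092'
```

```text
[ 0.4121 -0.2958]
[ 0.4144 -0.3564]
[ 0.4482 -0.2268]
[ 0.4522 -0.2925]
[ 0.4681 -0.434 ]
[-0.0678 -0.0656] [-0.0638  0.0915]
t: 9.85
tcp_pos: [0.4329, -0.3267, 0.1082]
orientation: [-180.0, -0.0, 2.1]
ft_force: [0.0, 0.0, -0.6]
finger_gap: 0.0917
grasp_force: 0.0
```

```bash
python3 steer.py '0 0 .027 0 0 0 .092;0 0 .027 0 0 0 .092;0 0 0 0 0 0 .05;0 0 0 0 0 0 .05;0 0 0 0 0 0 .05;0 0 0 0 0 0 .05;0 0 0 0 0 0 .05' 50; python3 steer.py '0 0 0 0 0 0 .05;0 0 0 0 0 0 .05'
```

```text
t: 10.72
tcp_pos: [0.4333, -0.3272, 0.055]
orientation: [179.9, -0.1, 2.1]
ft_force: [-1.9, 0.4, 4.1]
finger_gap: 0.0584
grasp_force: 50.0
t: 10.98
tcp_pos: [0.4333, -0.3271, 0.0547]
orientation: [179.9, -0.1, 2.1]
ft_force: [0.6, -0.5, 5.0]
finger_gap: 0.0582
grasp_force: 50.0
```

```bash
python3 steer.py '0 0 -.01 0 0 0 .05;0 0 -.02 0 0 0 .05;0 0 -.03 0 0 0 .05;-.02 -.02 -.01 0 0 0 .05;0 0 0 0 0 0 .05'
python3 steer.py '0 0 0 0 0 -9 .05;0 0 0 0 0 -9 .05;0 0 0 0 0 -9 .05;0 0 0 0 0 -9 .05;0 0 0 0 0 -9 .05;0 0 0 0 0 -9 .05;0 0 0 0 0 -9 .05;0 0 0 0 0 -9 .05;0 0 0 0 0 -9 .05;0 0 0 0 0 0 .05'
python3 - <<'E'
from h import *
for n in("scene","side","wrist"):cv2.imwrite(f"pics/{n}5.png",viewer.read_camera(n)["image"][:,:,::-1])
a=cv2.resize(cv2.imread("pics/scene5.png")[110:310,220:440],(440,400));b=cv2.resize(cv2.imread("pics/side5.png")[120:290,260:440],(360,340))
o=np.zeros((600,800,3),np.uint8);o[:400,:440]=a;o[:340,440:]=b;o[400:,:440]=cv2.imread("pics/wrist5.png")[0:200,100:540];cv2.imwrite("pics/s5.png",o)
E
```

```text
t: 11.6
tcp_pos: [0.4112, -0.3064, 0.1249]
orientation: [-180.0, 0.0, 2.1]
ft_force: [0.7, -0.3, -1.2]
finger_gap: 0.0583
grasp_force: 50.0
t: 12.85
tcp_pos: [0.4123, -0.3076, 0.1238]
orientation: [-180.0, -0.0, 83.0]
ft_force: [-1.2, -0.7, -0.7]
finger_gap: 0.0584
grasp_force: 50.0
```

View pics/s5.png

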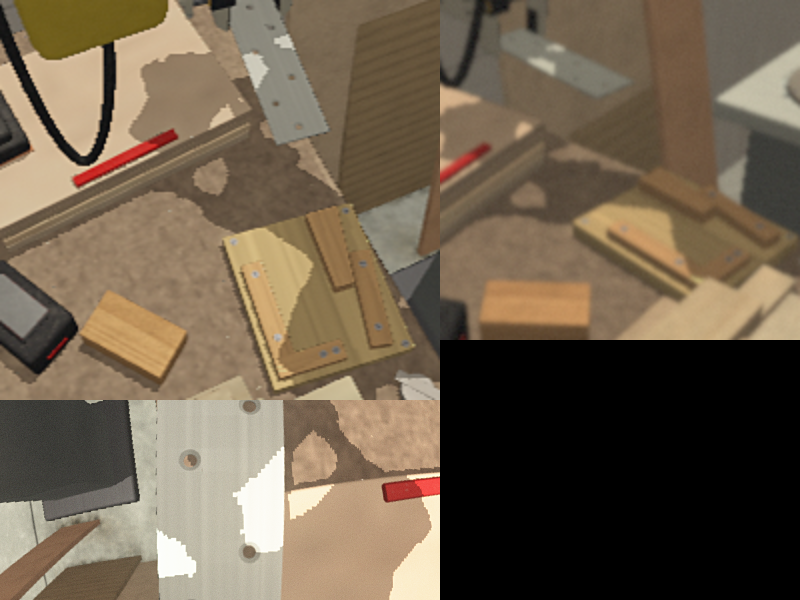

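The plate is held level with its far end at scene-crop (275,143) to (328,131). I'll triangulate it and cross-check the board with the side camera.

```bash
python3 - <<'E'
from h import *
S=viewer.read_camera("scene");D=viewer.read_camera("side")
def tri(u,v):
    P=[np.array([[c["fx"],0,c["cx"]],[0,c["fy"],c["cy"]],[0,0,1]])@np.c_[cv2.Rodrigues(c["rvec"])[0],c["tvec"]] for c in(S,D)]
    X=cv2.triangulatePoints(P[0],P[1],np.array(u,float),np.array(v,float)).ravel();return X[:3]/X[3]
print("far corners",tri((357.4,181.3),(344.3,168)),tri((383.8,175.3),(355.8,159.7)))
B=np.array([0.48375,-0.04345]);a=np.radians(83.13)
t=(lambda q,z:((ray(D,q,z)[:2]-B)@rot(a)).round(4))
print("front-far",t((326.9,232.6),.018),"stop-near",t((438.6,239.4),.018))
d=lambda l:(np.array(l)+.5)/2.6667-.5+[145,155]
print("fence outer top front",t(d((531,208)),.03),"stop/cleat", "cleat end",t(d((758,222)),.032))
s=lambda l:(np.array(l)+.5)/3-.5+[180,115]
t=(lambda q,z:((ray(S,s(q),z)[:2]-B)@rot(a)).round(4))
print(t((512,376),.03),t((553,517),.03),t((632,496),.03),t((645,362),.032),t((677,505),.032))
E
```

```text
far corners [ 0.46382652 -0.12378481  0.1386469 ] [ 0.40687198 -0.12535499  0.13388987]
front-far [-0.0461 -0.066 ] stop-near [0.1319 0.0903]
fence outer top front [-0.0096 -0.0511] stop/cleat cleat end [0.1245 0.0626]
[-0.0103 -0.0296] [ 0.0995 -0.0362] [0.1014 0.0222] [0.0085 0.0688] [0.1171 0.0495]
```

```bash
python3 steer.py '.03 .006 0 0 0 0 .05;.03 .006 0 0 0 0 .05;.03 .006 0 0 0 0 .05;.03 .006 0 0 0 0 .05;.03 .006 0 0 0 0 .05;.034 .008 0 0 0 0 .05;0 0 .03 0 0 0 .05;0 0 .03 0 0 0 .05;0 0 .02 0 0 0 .05;0 0 .006 0 0 0 .05;0 0 0 0 0 0 .05'
python3 - <<'E'
from h import *
for n in("scene","side","wrist"):cv2.imwrite(f"pics/{n}6.png",viewer.read_camera(n)["image"][:,:,::-1])
a=cv2.resize(cv2.imread("pics/scene6.png")[200:320,310:440],(390,360),interpolation=2);b=cv2.resize(cv2.imread("pics/side6.png")[200:270,310:450],(400,200),interpolation=2)
o=np.zeros((600,800,3),np.uint8);o[:360,:390]=a;o[400:,:400]=b;o[:600,400:]=cv2.resize(cv2.imread("pics/wrist6.png")[0:300,220:420],(400,600),interpolation=2);cv2.imwrite("pics/s6.png",o)
E
```

```text
t: 14.48
tcp_pos: [0.4721, -0.1294, 0.0383]
orientation: [-180.0, -0.0, 83.1]
ft_force: [-0.1, 0.2, -0.8]
finger_gap: 0.058
grasp_force: 50.0
```

View pics/s6.png

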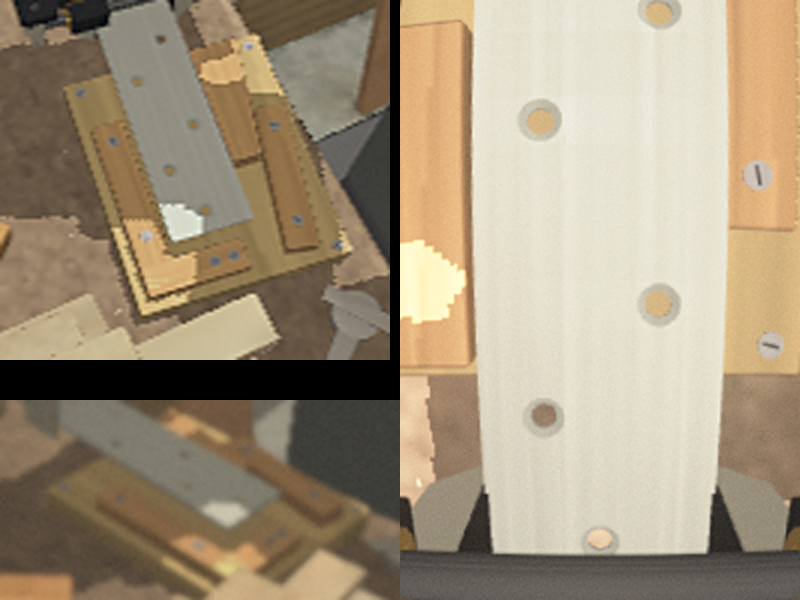

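The wrist crop shows the wedge's inner top edge at crop x 472 with its butt at row 365. The fence's front end is at (728,228), and the plate edges are at 475 and 727, at row 200. I'll convert these to the board frame.

```bash
python3 - <<'E'
from h import *
c=viewer.read_camera("wrist")
print(-cv2.Rodrigues(c["rvec"])[0].T@c["tvec"])
w=lambda q,z:wray(c,(220+(q[0]-400)/2,q[1]/2),z)
B=np.array([0.48375,-0.04345]);a=np.radians(83.13)
t=lambda q,z:((w(q,z)-B)@rot(a)).round(4)
print("wedge edge",t((471,40),.036),t((473,340),.036),"butt",t((440,366),.036))
print("fence end",t((728,228),.03),t((760,228),.03), "board front",t((760,374),.018))
for z in(.051,.054):print("plate",t((474,40),z),t((476,200),z),t((482,400),z),"|",t((728,40),z),t((727,200),z),t((720,400),z), "near",t((600,555),z))
# scene: plate far corners z .054, stop
S=viewer.read_camera("scene");s=lambda q:((np.array(q)+.5)/3-.5+[310,200])
u=lambda q,z:((ray(S,s(q),z)[:2]-B)@rot(a)).round(4)
print("far",u((174,242),.054),u((252,216),.054),"stop",u((160,280),.03), u((245,241),.03),"stop outer",u((150,296),.03),"fence end",u((118,121),.03))
E
```

```text
[ 0.48239922 -0.04954211  0.19697831]
wedge edge [0.0398 0.0336] [-0.0409  0.0344] butt [-0.0481  0.0441]
fence end [-0.0111 -0.0344] [-0.0107 -0.0434] board front [-0.0554 -0.0489]
plate [0.0354 0.0298] [-0.0038  0.0294] [-0.0531  0.0298] | [ 0.0355 -0.0298] [-0.0038 -0.0296] [-0.0531 -0.0298] near [-0.0979  0.0003]
plate [0.0346 0.0292] [-0.0039  0.0288] [-0.0521  0.0292] | [ 0.0347 -0.0292] [-0.0038 -0.029 ] [-0.0521 -0.0292] near [-0.096   0.0003]
far [ 0.0947 -0.0286] [0.0928 0.0293] stop [ 0.1109 -0.0425] [0.102  0.0242] stop outer [ 0.1195 -0.0528] fence end [-0.0112 -0.0324]
```

```bash
python3 steer.py '0 -.001 .008 0 0 0 .05;0 0 .008 0 0 0 .05;0 0 .008 0 0 0 .05;0 0 .005 0 0 0 .05;0 0 0 0 0 0 .05'
```

```text
t: 15.35
tcp_pos: [0.4707, -0.1291, 0.0087]
orientation: [-179.9, -0.0, 83.1]
ft_force: [0.7, 0.7, -1.0]
finger_gap: 0.0582
grasp_force: 50.0
```

```bash
python3 steer.py '0 0 .002 0 0 0 .05;0 0 .001 0 0 0 .05;0 0 0 0 0 0 .05'; python3 steer.py '.003 0 0 0 0 0 .05;.002 0 0 0 0 0 .05;0 0 0 0 0 0 .05'
```

```text
t: 15.72
tcp_pos: [0.4711, -0.1293, 0.0063]
orientation: [180.0, 0.0, 83.1]
ft_force: [0.6, -0.1, -0.3]
finger_gap: 0.0579
grasp_force: 50.0
t: 16.1
tcp_pos: [0.4716, -0.124, 0.0062]
orientation: [180.0, -0.0, 83.1]
ft_force: [0.7, 1.3, -1.2]
finger_gap: 0.0579
grasp_force: 50.0
```

```bash
python3 steer.py '.001 0 .0005 0 0 0 .05;.001 0 0 0 0 0 .05;0 0 0 0 0 0 .05'; python3 steer.py '.001 0 0 0 0 0 .05;.0005 0 0 0 0 0 .05;0 0 0 0 0 0 .05'
```

```text
t: 16.48
tcp_pos: [0.4721, -0.1235, 0.006]
orientation: [179.9, 0.1, 83.2]
ft_force: [-1.7, -6.7, 0.5]
finger_gap: 0.0584
grasp_force: 50.0
t: 16.85
tcp_pos: [0.4724, -0.1234, 0.006]
orientation: [179.9, 0.2, 83.2]
ft_force: [-2.8, -15.1, -1.0]
finger_gap: 0.0579
grasp_force: 50.0
```

```bash
python3 - <<'E'
from h import *
for n in("scene","wrist"):cv2.imwrite(f"pics/{n}7.png",viewer.read_camera(n)["image"][:,:,::-1])
a=cv2.resize(cv2.imread("pics/scene7.png")[200:320,310:440],(390,360),interpolation=2)
o=np.zeros((600,800,3),np.uint8);o[:360,:390]=a;o[:600,400:]=cv2.resize(cv2.imread("pics/wrist7.png")[0:300,220:420],(400,600),interpolation=2);cv2.imwrite("pics/s7.png",o)
E
```

```text
(no output)
```

View pics/s7.png

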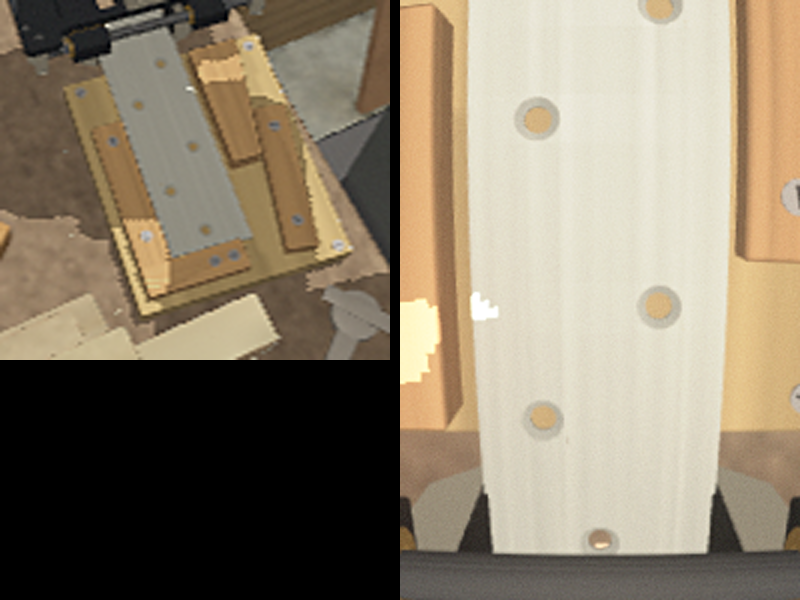

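The plate lies in the seat against the stop. About 2 mm of gap remains on the fence side (crop 728 against 738), so I'll slide it to the fence and then release.

```bash
python3 steer.py '-.001 .001 0 0 0 0 .05;0 .0005 0 0 0 0 .05;0 0 0 0 0 0 .05';python3 steer.py '0 .0005 0 0 0 0 .05;0 .0005 0 0 0 0 .05;0 0 0 0 0 0 .05'
```

```text
t: 17.32
tcp_pos: [0.4729, -0.1236, 0.0059]
orientation: [-180.0, 0.1, 83.2]
ft_force: [-5.3, -10.4, 2.7]
finger_gap: 0.0581
grasp_force: 50.0
t: 17.7
tcp_pos: [0.4734, -0.1237, 0.0059]
orientation: [-179.9, 0.1, 83.2]
ft_force: [-6.9, -9.2, 3.4]
finger_gap: 0.0582
grasp_force: 50.1
```

```bash
python3 steer.py '0 -.001 0 0 0 0 .092;0 0 0 0 0 0 .092;0 0 0 0 0 0 .092;0 0 0 0 0 0 .092;0 0 0 0 0 0 .092'; python3 steer.py '0 0 -.01 0 0 0 .092;0 0 -.03 0 0 0 .092;0 0 -.03 0 0 0 0;0 -.028 0 0 0 0 0;0 -.027 0 0 0 0 0;0 0 0 0 0 0 0;0 0 0 0 0 0 0;0 0 0 0 0 0 0;0 0 0 0 0 0 0;0 0 0 0 0 0 0;0 0 0 0 0 0 0'
```

```text
t: 18.32
tcp_pos: [0.4734, -0.1219, 0.0057]
orientation: [180.0, -0.0, 83.1]
ft_force: [0.8, 1.0, 0.4]
finger_gap: 0.0915
grasp_force: 0.0
t: 19.7
tcp_pos: [0.4188, -0.1154, 0.0756]
orientation: [-180.0, -0.0, 83.1]
ft_force: [-0.5, -0.1, 0.8]
finger_gap: 0.0063
grasp_force: 0.0
```

```bash
python3 steer.py '0 .002 .02 0 0 0 0;0 0 .02 0 0 0 0;0 0 .0125 0 0 0 0;.01 0 0 0 0 0 0;.007 0 0 0 0 0 0;.005 0 0 0 0 0 0;.005 0 0 0 0 0 0;.005 0 0 0 0 0 0'; python3 steer.py '.006 0 0 0 0 0 0;.006 0 0 0 0 0 0;.006 0 0 0 0 0 0;.006 0 0 0 0 0 0'
```

```text
t: 20.7
tcp_pos: [0.4249, -0.0836, 0.0235]
orientation: [180.0, 0.0, 83.1]
ft_force: [-0.3, -1.4, 0.5]
finger_gap: 0.0006
grasp_force: 0.4
t: 21.2
tcp_pos: [0.4289, -0.0604, 0.0236]
orientation: [179.8, 0.1, 83.1]
ft_force: [2.9, -5.0, -0.0]
finger_gap: 0.0003
grasp_force: 2.4
```

```bash
python3 steer.py '.004 0 0 0 0 0 0;.004 0 0 0 0 0 0;.003 0 0 0 0 0 0'; python3 steer.py '.002 0 0 0 0 0 0;.001 0 0 0 0 0 0;0 0 0 0 0 0 0'
```

```text
t: 21.58
tcp_pos: [0.4291, -0.0491, 0.0232]
orientation: [180.0, 0.0, 83.1]
ft_force: [1.8, -4.6, -0.9]
finger_gap: 0.0007
grasp_force: 1.9
t: 21.95
tcp_pos: [0.4294, -0.0482, 0.0234]
orientation: [180.0, 0.2, 83.2]
ft_force: [-2.6, -16.4, -0.0]
finger_gap: 0.0006
grasp_force: 8.5
```

Force is rising and the wedge has reached its stop at board x of about -0.011. I'll push a bit harder to seat it.

```bash
python3 steer.py '.001 0 0 0 0 0 0;.001 0 0 0 0 0 0;0 0 0 0 0 0 0'; python3 steer.py '.001 0 0 0 0 0 0;.001 0 0 0 0 0 0;0 0 0 0 0 0 0'
```

```text
t: 22.32
tcp_pos: [0.4295, -0.0478, 0.0235]
orientation: [180.0, 0.3, 83.2]
ft_force: [-4.7, -28.0, 0.9]
finger_gap: 0.0005
grasp_force: 14.2
t: 22.7
tcp_pos: [0.4296, -0.0474, 0.0235]
orientation: [179.9, 0.4, 83.3]
ft_force: [-8.3, -39.6, 1.5]
finger_gap: 0.0004
grasp_force: 19.9
```

Driven tight at 40 N with almost no further travel. I'll back off, lift and look.

```bash
python3 steer.py '-.01 0 0 0 0 0 0;-.02 0 0 0 0 0 0;-.02 0 0 0 0 0 0;0 0 -.05 0 0 0 0;-.05 0 -.05 0 0 0 0;-.05 0 -.05 0 0 0 0;0 0 0 0 0 0 0'
python3 - <<'E'
from h import *
for n in("scene","wrist"):cv2.imwrite(f"pics/{n}8.png",viewer.read_camera(n)["image"][:,:,::-1])
a=cv2.resize(cv2.imread("pics/scene8.png")[115:315,180:440],(780,600),interpolation=2);cv2.imwrite("pics/s8.png",a)
E
```

```text
t: 23.58
tcp_pos: [0.4142, -0.1823, 0.1644]
orientation: [179.7, 0.1, 82.9]
ft_force: [-0.5, 0.2, -0.4]
finger_gap: 0.0007
grasp_force: 0.0
```

View pics/s8.png

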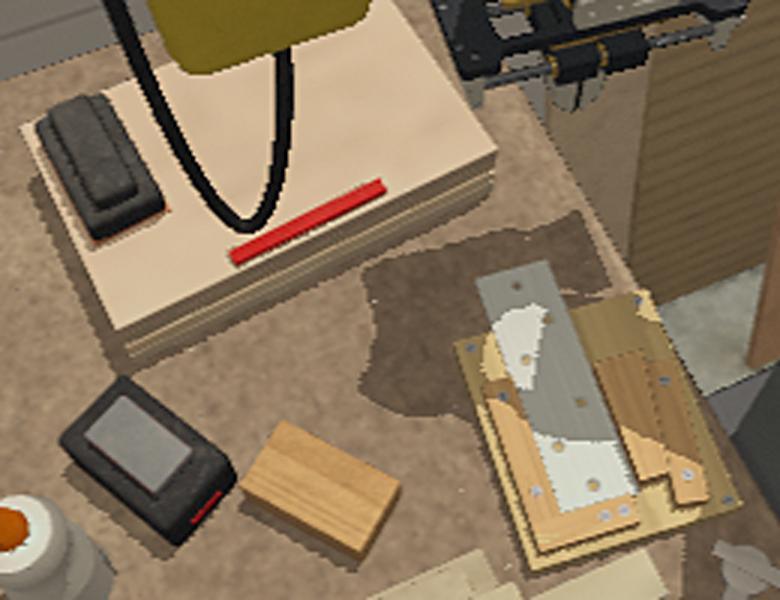

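The plate lies between fence (499,400) and wedge with its far end at the stop (637,495). The wedge nose is at (655,478), its origin works out at about 46.6 mm, and the pencil is unmoved at (235,257). I'm handing in.

```bash
python3 -c "
from plant import manip, viewer, sensors
print(manip.sign_off())"
```

```text
the job is handed in; nothing more can be done
None
```

I handed the job in at about 24 s. By the last picture and the forces, the plate is flat in the wedge board against stop and fence, the wedge is driven tight with its origin at about 47 mm, and the pencil hasn't moved; `sign_off` returned no verdict.

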